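# Tip the core lifter and bring the ring core out

## Task

Gently press the red tab of the blue core lifter straight down until the rocker sits firmly on its stop, never pushing on the rocker with more than 25 N, and keep it pressed there for a second, so that its other end lifts the blue ring core out of the nest. Then take the core and set it down gently, lying flat, in the steel tray. Leave the other things on the bench where they are, and do not shove the tray about.

Things in the scene. Friction and masses are not known exactly. Their poses are not given: they have to be found in the camera images.
- lifter: jig screwed to the bench, left or right along its front edge: blue base plate 235 x 90 x 12 mm (x -115 to +121 mm, y +-45 mm) with pivot cheeks (top at z 51 mm), rocker, stop and nest. Origin on the bench top under the pivot; +x points from the pivot to the nest, -x to the red tab, z up. The rocker drives a plate in the nest that lifts the core straight and level, 0.88 mm per mm of tab travel.
- rocker: steel rocker of the lifter, a 22 x 5 mm bar 185 mm long. Origin on its pivot, 40 mm above the lifter's origin; turns about the lifter's y axis. Starts with the tab up (tilted 0.14 rad), nest end down. A friction washer keeps it where it is left; the tab moves at 4 to 8 N. Pushing the rocker with over 25 N is too hard.
- tab (a point): centre of the top face of the red tab (36 x 30 mm, long side along the rocker, 8 mm thick), 85 mm from the pivot on the lifter's -x side; starts about 61 mm above the bench. Its stop lies 16 to 30 mm of travel lower, set differently every time and not measured: feel for it, as a rise of the force above that of the moving rocker.
- stop: steel block 26 x 34 x 6 mm of the stop under the tab, fixed on the base; origin at the centre of its underside (lifter frame -80, 0, 12 mm). It carries a screw with a black rubber head on which the rocker lands; its height is not measured; from there the force climbs past 20 N within 1 to 3 mm. Firmly on the stop means 3 N or more on it, about that much above the force that moved the rocker.
- nest (a point): centre of the mouth of the nest, an aluminium ring of 80 mm outer and 62 mm inner diameter, its rim 75 mm above the bench; lifter frame (75, 0, 75) mm. At the start the core lies 1 mm below the rim and cannot be gripped; with the rocker on its stop it stands 13 to 26 mm proud of the rim.
- core: blue ring core, outer diameter 56 mm, hole 22 mm, 18 mm high, about 0.12 kg; origin at the centre of its underside, z is its axis. At the start it lies flat in the nest on the lifting plate's three rubber domes, underside 56 mm above the bench. Grip it across the rim.
- tray: open steel tray, empty, 110 (x) x 160 (y) x 28 mm, walls and floor 2 mm; origin at the centre of its underside, long side along its y axis. Loose, 0.35 kg.
- marker_pen: bystander: black and blue marker pen lying flat, 13 x 122 x 14 mm
- carton: bystander: small brown cardboard box, 155 x 64 x 47 mm; origin at the centre of its underside
- spare_roller: bystander: white nylon guide roller, 40 mm across, 16 mm high; origin at the centre of its underside
- red_can: bystander: red and yellow aerosol can, 66 mm across, 218 mm high; origin at the centre of its underside
Mind the look-alikes: they are no part of the job. Leave any purple or yellow look-alike of the core alone.

How it is judged:
On the way, in this order (a step that is already met when the one before it is completed fails the run):
1. the rocker is pressed on its stop with at least 3 N (for half a second) and has lifted the core (contact force between rocker and stop above 3 N and z of core in the frame of nest above -0.009 m), for 0.5 s.
2. the core is clear above the nest, held by the fingers (z of core in the frame of nest above 0.012 m and contact force between the fingers and core above 1 N), for 0.1 s.
At the end, for the whole second after the job is handed in: the core lies flat (within 0.12 rad, the same side up as it lay) on the floor of the tray, wholly inside its walls, at rest and released, the tray standing level on the bench (x of core in the frame of tray between -0.03 and 0.03 m and y of core in the frame of tray between -0.055 and 0.055 m and z of core in the frame of tray between -0.002 and 0.006 m and angle between core's own z axis and vertical below 0.12 rad and linear speed of core below 0.02 m/s and angle between tray's own z axis and vertical below 0.05 rad); the robot touches nothing.
It fails at once if the rocker is pushed with more than 25 N (contact force between any of the fingers, the arm and rocker above 25 N).
It fails at once if the core is dropped or thrown into the tray (faster than 0.6 m/s within 80 mm of the tray's centre and below 90 mm) (horizontal distance between core and tray below 0.08 m and height (world z) of core below 0.09 m and linear speed of core above 0.6 m/s).
It fails at once if the tray is shoved more than 40 mm (distance of tray from where it was at the start of the episode above 0.04 m).
It fails at once if a bystander is moved by more than 30 mm (distance of any of marker_pen, carton, spare_roller, red_can from where it was at the start of the episode above 0.03 m).
It also fails if it takes over 64 s, if anything falls off the work surface, if the arm or the gripper's body presses on something with over 40 N, if the wrist force passes 120 N, or if a joint passes its speed limit or range.

## Robot

A 6-joint arm with a two-finger parallel gripper is mounted at the origin on a cart in front of the work surface, level with it; the furniture and walls round the work are solid. World frame = base frame: x ahead of the robot, y to its left, z up, the work surface at z = 0. Lengths are in m, angles in rad, forces in N, time in s.
With the tool pointing down it reaches from about 0.35 to 0.85 m from the base axis. Payload 8.1 kg.
Tool frame: the origin (TCP) lies midway between the tips of the shut fingers; the grasp point (between the pads) lies 19 mm behind it; z points along the fingers, y is the line along which they close (so a half turn about z gives the same grasp; the last joint's range is limited). The gripper opens to 85 mm and grips with 20 to 120 N. Pads are 22 mm wide; open, the fingers measure 114 mm over their backs; the gripper's body (76 mm by 85 mm) begins 54 mm behind the grasp point. The pads swing forward as they close: fully open they stand 13 mm farther back than shut.
Start: joints at [-1.2, 0.13, 1.488, -0, 1.523, -0.085], TCP at [0.264, -0.539, 0.231] pointing down, gripper open.
Joint ranges: [-2.96, 2.96], [-0.89, 2.26], [0.02, 2.5], [-1.34, 4.48], [0, 2.73], [-2.66, 2.66]. Speed limits (rad/s): [2.39, 2.39, 2.79, 3.14, 3.14, 3.14].

## Interface

Orientations are given as a unit quaternion [x, y, z, w].
In Python, from plant import * gives the robot as it stands. The module is installed in compiled form; this text tells all that it offers. Calls block until the motion is done:
- reach(position, orientation): joint-space move of the TCP to a pose.
- move_l(position, ori=None, max_speed=0.15, contact_N=None): straight line of the TCP; ori=None keeps the orientation; max_speed is the mean speed in m/s. With contact_N (N) it stops when the force on the tool has changed by that much, and returns True; else False.
- movej(angles): joint-space move.
- move_gripper(opening, effort=None): finger opening in m; effort is the grip in N (None keeps the last); returns when the fingers have stopped.
- hold(seconds).
- inverse_kinematics(position, orientation): joint angles nearest the present ones, or None.
- snapshot(name): name is "side" or "top"; returns a dict with "pixels" (420x560x3 uint8, red, green, blue), "range_z" (420x560 float32, m along the optical axis (not along the pixel's ray), 0 where there is no reading), "mtx" (3x3 intrinsics, pixels), "k1" (the pictures are not rectified: a ray, as slopes to the right and down, at radius r is drawn at 1 + k1 r^2 times it, then the intrinsics apply), "R" (3x3) and "t" (3): a world point X has camera coordinates R X + t. Camera axes: x right, y down, z forward; pixel columns grow to the right and rows downward; lengths in m; the calibration is good to about 2 mm. A picture is of the moment at which its call begins.
A pose or a line that the arm cannot do raises Unreachable and nothing moves.
- finish_job(): hands the job in; it is judged then, once.
Readings, each from a call of its own:
- current_time_s(): time.
- current_qpos(): joint angles.
- current_qd(): joint speeds.
- current_joint_torque(): joint torques, N m.
- current_position(): TCP position.
- current_ee_rot(): TCP orientation.
- current_force(): force on the tool from outside, world axes, zero at the start.
- current_wrist_torque(): the same for the moment, N m.
- current_width(): finger opening in m.
- current_grip_force(): force on a finger pad.
Only numpy, scipy, OpenCV 4.12 (cv2) and the standard library are available. Lean on these libraries where they do the work, as an engineer would, in place of code of your own. Each camera call takes 0.05 s, during which the arm holds its last target. There are 200 camera calls.

## Working session

There is one attempt and no reset: what is moved stays moved. The work goes in short steps, each a Python script; the robot and the scene stay as the last script left them, time stands still between calls to the robot, and variables do not carry over. Pictures are saved under pics/ and viewed, at most 10 in all, crops included, and the job is handed in when it is done.

```bash
mkdir -p pics; cat > h.py <<'E'
import numpy as np, cv2
from plant import *
def save(s,f): cv2.imwrite(f,cv2.cvtColor(s["pixels"],cv2.COLOR_RGB2BGR))
def rays(s,uv):
    uv=np.array(uv,float).reshape(-1,1,2)
    K=np.array(s["mtx"],float)
    # cv2 model: distorted = x(1+k1 r^2), r undistorted radius
    p=cv2.undistortPoints(uv,K,np.array([s["k1"],0,0,0],float)).reshape(-1,2)
    d=np.c_[p,np.ones(len(p))]
    R=np.array(s["R"]);t=np.array(s["t"])
    return -R.T@t, d@R
def plane(s,uv,z):
    c,d=rays(s,uv); return c+d*((z-c[2])/d[:,2])[:,None]
def depth(s,uv):
    c,d=rays(s,uv); uv=np.array(uv).reshape(-1,2).round().astype(int)
    return c+d*s["range_z"][uv[:,1],uv[:,0]][:,None]
def tri(s1,p1,s2,p2):
    c1,d1=rays(s1,p1);c2,d2=rays(s2,p2);d1,d2=d1[0]/np.linalg.norm(d1[0]),d2[0]/np.linalg.norm(d2[0])
    a=np.linalg.lstsq(np.c_[d1,-d2],c2-c1,rcond=None)[0]
    x,y=c1+a[0]*d1,c2+a[1]*d2
    return (x+y)/2,np.linalg.norm(x-y)
E
python3 - <<'E'
from h import *
import pickle
S={}
for n in("top","side"):
    s=snapshot(n);S[n]=s;save(s,f"pics/{n}0.png");print(n,s["k1"],(-np.array(s["R"]).T@s["t"]).round(3),np.array(s["mtx"]).round(1).tolist(),np.array(s["R"]).round(2).tolist())
pickle.dump(S,open("S0.pkl","wb"))
print(current_time_s(),current_ee_rot(),current_force())
E
```

```text
top 0.034507283986300784 [ 0.475 -0.013  1.182] [[461.8, 0.0, 278.3], [0.0, 461.8, 208.7], [0.0, 0.0, 1.0]] [[-0.03, -1.0, 0.0], [-0.99, 0.03, -0.14], [0.14, -0.01, -0.99]]
side -0.05862354591012495 [0.515 1.056 0.959] [[538.0, 0.0, 278.4], [0.0, 538.0, 217.5], [0.0, 0.0, 1.0]] [[-0.99, -0.1, 0.01], [-0.08, 0.63, -0.77], [0.07, -0.77, -0.64]]
0.1 [ 9.74142841e-01  2.25931430e-01 -1.31540821e-04 -8.35010663e-04] [0.74022036 0.44009159 0.46913248]
```

View pics/top0.png

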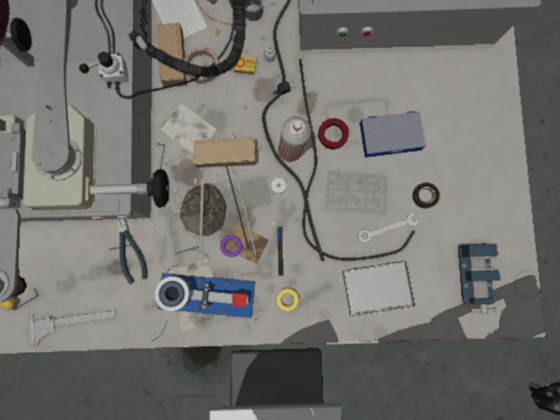

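View pics/side0.png

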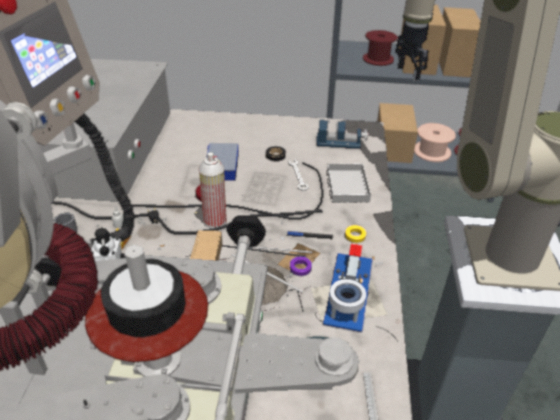

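The top view shows the lifter's nest at (173,292) with the blue core in it and the red tab at (240,299), with the tray at (380,288). In the side view the nest is at (348,295), the tab at (355,250) and the tray at (349,183). Ring candidates in the top view are purple (231,245), yellow (288,299), dark red (333,133), black (426,195) and blue in the nest (173,292). The blue one fits because of its colour and because it sits in the nest. I'll confirm it in one crop and take measurements.

```bash
cat > m.py <<'E'
from h import *
import pickle
S=pickle.load(open("S0.pkl","rb"));T,D=S["top"],S["side"]
def mask(s,roi,lo,hi,lo2=None,hi2=None):
    x0,y0,x1,y1=roi;h=cv2.cvtColor(s["pixels"],cv2.COLOR_RGB2HSV)
    m=cv2.inRange(h,lo,hi)
    if lo2: m|=cv2.inRange(h,lo2,hi2)
    o=np.zeros_like(m);o[y0:y1,x0:x1]=m[y0:y1,x0:x1];return o
def big(m):
    c,_=cv2.findContours(m,cv2.RETR_EXTERNAL,cv2.CHAIN_APPROX_NONE);return max(c,key=cv2.contourArea)
def cen(m):
    M=cv2.moments(big(m));return M["m10"]/M["m00"],M["m01"]/M["m00"]
a=cv2.resize(T["pixels"][255:335,140:270],(780,480),interpolation=cv2.INTER_CUBIC)
b=cv2.resize(D["pixels"][225:340,310:400],(376,480),interpolation=cv2.INTER_CUBIC)
a=cv2.resize(a,(424,261));b=cv2.resize(b,(376,480))
im=np.zeros((480,800,3),np.uint8);im[:261,:424]=a;im[:,424:]=b
cv2.imwrite("pics/crop1.png",im[:,:,::-1])
red=((0,130,120),(10,255,255),(170,130,120),(180,255,255))
rt,rd=cen(mask(T,(215,280,265,320),*red)),cen(mask(D,(335,235,375,268),*red))
print("tab",rt,rd,tri(T,rt,D,rd),depth(T,[rt]),depth(D,[rd]))
# nest rim : bright low-sat ellipse
for s,r,n in((T,(150,272,195,312),"T"),(D,(322,275,372,318),"D")):
    m=mask(s,r,(0,0,150),(180,70,255));c=big(m);e=cv2.fitEllipse(cv2.convexHull(c));print(n,e,plane(s,[e[0]],.075),depth(s,[e[0]]))
    if n=="T":et=e[0]
    else:ed=e[0]
print("nest",tri(T,et,D,ed))
# tray via depth in top
v,u=np.mgrid[240:330,335:425];uv=np.c_[u.ravel(),v.ravel()]
P=depth(T,uv);k=(P[:,2]>.018)&(P[:,2]<.04)
Q=P[k];print("tray rim",k.sum(),Q[:,2].mean(),cv2.minAreaRect(Q[:,:2].astype(np.float32)))
k=(P[:,2]>-.02)&(P[:,2]<.01);print("floor z",np.median(P[k,2]))
E
python3 m.py
```

```text
tab (238.94110718492342, 299.25559481743227) (355.2352941176471, 249.59803921568627) (array([0.41455798, 0.07919157, 0.06099126]), np.float64(0.0006070727518986945)) [[0.41506394 0.07886461 0.06477757]] [[0.41468701 0.08339323 0.06485893]]
T ((164.67428588867188, 291.37835693359375), (39.41901397705078, 47.49007797241211), 114.7946548461914) [[0.43900326 0.25219873 0.075     ]] [[0.43881614 0.25358401 0.06921032]]
D ((342.02325439453125, 299.316650390625), (49.392059326171875, 69.84671020507812), 104.35783386230469) [[0.44557837 0.25743761 0.075     ]] [[0.44554526 0.25705664 0.07457807]]
nest (array([0.44202554, 0.25317137, 0.07026639]), np.float64(0.0063526876955117256))
tray rim 249 0.02679005439771984 ((0.42941564321517944, -0.26286229491233826), (0.11192663013935089, 0.16001608967781067), 7.262141227722168)
floor z 0.0017403509010339713
```

View pics/crop1.png

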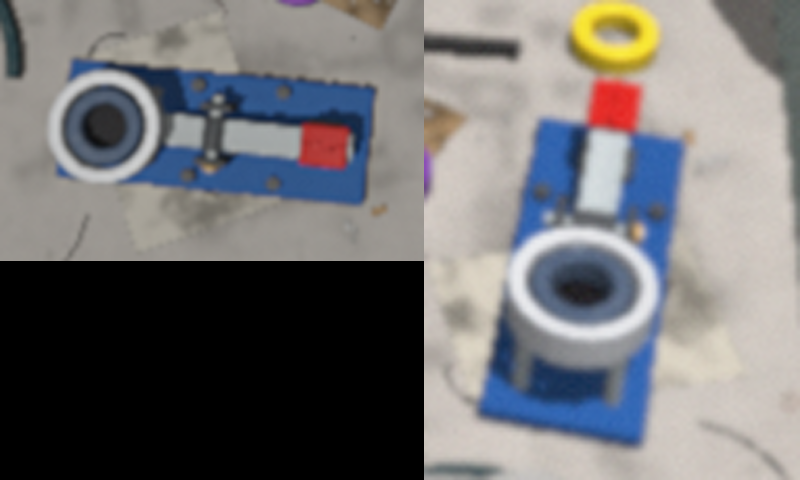

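The crop confirms it: the blue ring sits in the white nest ring, at about (172,294) in the top view, with the red tab on the opposite end. The first nest fit caught light bench pixels, so I'll redo it from the core mask and rim depth.

```bash
cat >> m.py <<'E'
print("----")
C=[]
for s,r,lo in((T,(155,277,190,311),0),(D,(325,278,370,312),0)):
    # white rim ring & depth together: points near rim height
    v,u=np.mgrid[r[1]:r[3],r[0]:r[2]];uv=np.c_[u.ravel(),v.ravel()]
    P=depth(s,uv);k=(P[:,2]>.07)&(P[:,2]<.09)
    (cx,cy),rad=cv2.minEnclosingCircle(P[k,:2].astype(np.float32));print("rim depth",k.sum(),np.median(P[k,2]),cx,cy,rad)
    m=mask(s,r,(100,35,50),(128,170,190));c=big(m);e=cv2.fitEllipse(cv2.convexHull(c));C.append(e[0]);print("core",e,plane(s,[e[0]],.074))
print("core tri",tri(T,C[0],D,C[1]))
E
python3 m.py|sed -n '/----/,$p'
```

```text
----
rim depth 715 0.0751314185853531 0.4346238076686859 0.2369082123041153 0.04172835126519203
core ((171.4459686279297, 293.49127197265625), (23.26142120361328, 24.85866928100586), 12.364702224731445) [[0.43359367 0.23653502 0.074     ]]
rim depth 672 0.07482141416375399 0.4325411319732666 0.23774512112140656 0.0426170788705349
core ((347.5347595214844, 292.86383056640625), (18.154813766479492, 24.8397274017334), 99.14409637451172) [[0.433585   0.23615743 0.074     ]]
core tri (array([0.43361049, 0.23646101, 0.07432784]), np.float64(9.27329277435764e-06))
```

Core: (0.4336, 0.2365), top at z 0.0743, against 0.074 expected. Tab: (0.4146, 0.0792), z 0.061. They are 158 mm apart against about 159 mm expected. The tray rim measures 112 x 160 mm at z 0.027. Everything agrees with the text, so I'll press now.

```bash
cat >> h.py <<'E'
def down(yaw): return [np.cos(yaw/2),np.sin(yaw/2),0,0]
def F(n=5):
    f=[]
    for _ in range(n): f.append(current_force()); hold(.01)
    return np.mean(f,0)
CORE=np.array([.4336,.2365]);TAB=np.array([.4146,.0792]);TRAY=np.array([.4294,-.2629]);TYAW=np.radians(7.26)
U=CORE-TAB;LY=np.arctan2(U[1],U[0])
E
python3 - <<'E'
from h import *
for y in(LY,LY-np.pi):
    q=inverse_kinematics([*TAB,.09],down(y));print(y,None if q is None else np.round(q,2))
yaw=min((LY,LY-np.pi),key=lambda y:abs(inverse_kinematics([*TAB,.09],down(y))[5]) if inverse_kinematics([*TAB,.09],down(y)) is not None else 9)
move_gripper(0,30)
reach([*TAB,.12],down(yaw)); move_l([*TAB,.075],max_speed=.1)
hold(.3);b=F(10)[2];print("t",current_time_s(),"bias",b,"yaw",yaw)
hit=move_l([*TAB,.050],max_speed=.015,contact_N=2)
z0=current_position()[2];z=z0;print("contact",hit,z0,F()[2]-b)
log=[];mv=[]
while z>z0-.034:
    d=z0-z;z-=.001 if d<.013 else .0004
    move_l([*TAB,z],max_speed=.01,contact_N=7)
    f=F(3)[2]-b;log.append((round((z0-z)*1e3,1),round(f,1)))
    if 4e-3<z0-z<14e-3: mv.append(f)
    if f>18 or (z0-z>.014 and f>np.median(mv)+6): break
print(log,np.median(mv),current_position(),current_time_s())
E
```

```text
1.4505903612036588 [ 0.07 -0.25  2.12 -0.    1.27  0.19]
-1.6910022923861343 None
t 4.15 bias 0.19931272564394437 yaw 1.4505903612036588
contact True 0.0612253327127281 1.084130859123392
[(np.float64(1.0), np.float64(4.0)), (np.float64(2.0), np.float64(3.1)), (np.float64(3.0), np.float64(3.4)), (np.float64(4.0), np.float64(3.6)), (np.float64(5.0), np.float64(3.4)), (np.float64(6.0), np.float64(3.3)), (np.float64(7.0), np.float64(3.3)), (np.float64(8.0), np.float64(2.9)), (np.float64(9.0), np.float64(2.8)), (np.float64(10.0), np.float64(2.7)), (np.float64(11.0), np.float64(2.6)), (np.float64(12.0), np.float64(3.1)), (np.float64(13.0), np.float64(3.7)), (np.float64(13.4), np.float64(4.3)), (np.float64(13.8), np.float64(4.9)), (np.float64(14.2), np.float64(4.9)), (np.float64(14.6), np.float64(4.7)), (np.float64(15.0), np.float64(4.6)), (np.float64(15.4), np.float64(5.1)), (np.float64(15.8), np.float64(5.6)), (np.float64(16.2), np.float64(5.1)), (np.float64(16.6), np.float64(4.8)), (np.float64(17.0), np.float64(5.5)), (np.float64(17.4), np.float64(4.9)), (np.float64(17.8), np.float64(5.2)), (np.float64(18.2), np.float64(4.9)), (np.float64(18.6), np.float64(4.9)), (np.float64(19.0), np.float64(5.1)), (np.float64(19.4), np.float64(5.2)), (np.float64(19.8), np.float64(4.7)), (np.float64(20.2), np.float64(5.1)), (np.float64(20.6), np.float64(4.8)), (np.float64(21.0), np.float64(4.9)), (np.float64(21.4), np.float64(4.8)), (np.float64(21.8), np.float64(4.3)), (np.float64(22.2), np.float64(6.1)), (np.float64(22.6), np.float64(8.2)), (np.float64(23.0), np.float64(12.4))] 3.3283869051642427 [0.41466654 0.07886234 0.03876807] 15.6083
```

The force rises sharply from about 5 N at 21.8 mm of travel to 12.4 N at 23 mm, so the rocker is on its stop with about 7 N on it. I'll hold it there, retreat and look.

```bash
python3 - <<'E'
from h import *
for _ in range(6): hold(.25);print(round(F(3)[2],1),end=" ")
move_l([*TAB,.16],max_speed=.12)
reach([.40,-.05,.2],down(LY)); move_gripper(.085)
T,D=snapshot("top"),snapshot("side")
import pickle;pickle.dump({"top":T,"side":D},open("S1.pkl","wb"))
a=cv2.resize(T["pixels"][255:335,140:270],(424,261),interpolation=cv2.INTER_CUBIC)
b=cv2.resize(D["pixels"][225:340,310:400],(376,480),interpolation=cv2.INTER_CUBIC)
im=np.zeros((480,800,3),np.uint8);im[:261,:424]=a;im[:,424:]=b
cv2.imwrite("pics/crop2.png",im[:,:,::-1]);
C=[]
for s,(x0,y0,x1,y1) in((T,(155,275,190,313)),(D,(322,268,370,316))):
    h=cv2.cvtColor(s["pixels"],cv2.COLOR_RGB2HSV)[y0:y1,x0:x1];m=cv2.inRange(h,(100,35,50),(128,170,190))
    v,u=np.mgrid[y0:y1,x0:x1];uv=np.c_[u.ravel(),v.ravel()];P=depth(s,uv)
    k=(P[:,2]>.082)&(P[:,2]<.105);z=np.median(P[k,2]) if k.any() else None
    k&=P[:,2]>z-.004
    print("depth top",k.sum(),z,cv2.minEnclosingCircle(P[k,:2].astype(np.float32)))
    e=cv2.fitEllipse(cv2.convexHull(uv[k].astype(np.float32)));C.append(e[0]);print(e)
print(tri(T,C[0],D,C[1]),current_time_s())
E
```

```text
11.8 11.5 11.7 11.3 11.8 11.4 depth top 332 0.09472249357751017 ((0.4341089427471161, 0.23656103014945984), 0.02929232269525528)
((169.468505859375, 293.5199279785156), (24.515653610229492, 25.80561065673828), 42.39455032348633)
depth top 303 0.09365109403609845 ((0.43251141905784607, 0.2371673285961151), 0.029197564348578453)
((348.4339599609375, 287.5411376953125), (19.91454315185547, 25.800086975097656), 102.22379302978516)
(array([0.43385778, 0.2370337 , 0.0921668 ]), np.float64(0.0009714077744128613)) 19.9083
```

View pics/crop2.png

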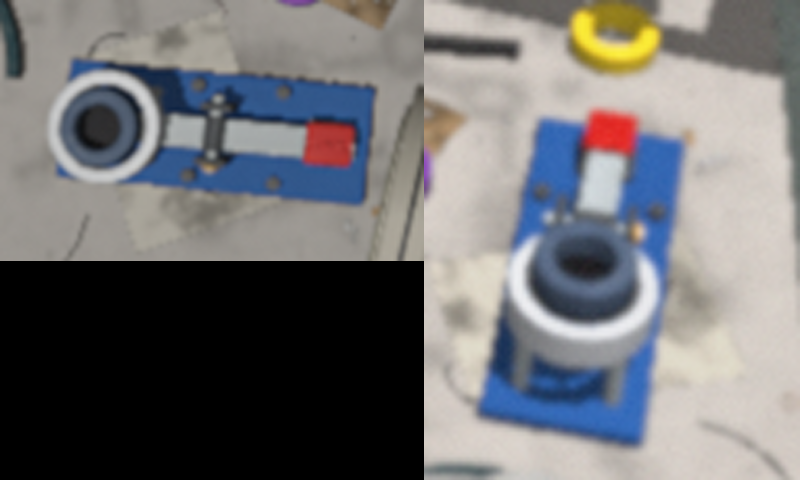

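The core now stands up out of the nest: its top is at z≈0.093 (expected 0.0934), its centre at (0.4337, 0.2368), and it lies level. Next I'll descend with the fingers slightly open, feel for the rim, back off and grip.

```bash
python3 - <<'E'
from h import *
C=[.4336,.2367]
reach([*C,.15],down(LY)); move_gripper(.068,30)
move_l([*C,.098],max_speed=.1); hold(.2)
hit=move_l([*C,.070],max_speed=.02,contact_N=2.5)
z=current_position()[2];print("hit",hit,z,F(),current_width(),current_time_s())
move_l([*C,z+.0025],max_speed=.03);hold(.1)
f0=F();move_gripper(0.03,30)
print("width",current_width(),"grip",current_grip_force(),"dF",F()-f0,current_position(),current_time_s())
E
```

```text
hit False 0.0701599845598678 [ 0.47219959 -0.59542549  0.01376896] 0.06802891831523887 23.8083
width 0.05415465596100141 grip 31.30828105560795 dF [-0.69524743 -0.36212004  1.12049675] [0.43366346 0.23671094 0.07273894] 24.5
```

The core is gripped at 54 mm wide and 31 N, and the wrist force barely changed. I'll lift it, check, then carry it to the tray.

```bash
python3 - <<'E'
from h import *
C=[.4336,.2367]
f0=F();move_l([*C,.16],max_speed=.08);hold(.2)
print("w",current_width(),current_grip_force(),"dF",F()-f0)
for y in(TYAW,TYAW-np.pi,TYAW+np.pi):
    q=inverse_kinematics([*TRAY,.15],down(y));print(y,None if q is None else np.round(q,2))
reach([*TRAY,.15],down(TYAW));hold(.2)
D=snapshot("side");T=snapshot("top")
im=np.zeros((300,800,3),np.uint8)
im[:,:400]=cv2.resize(T["pixels"][240:330,325:445],(400,300));im[:,400:]=cv2.resize(D["pixels"][120:225,290:430],(400,300));cv2.imwrite("pics/carry.png",im[:,:,::-1])
print(current_position(),current_width(),current_grip_force(),current_time_s())
E
```

```text
w 0.05428304565580927 31.80447499456932 dF [ 0.05525308  0.30931254 -2.9605248 ]
0.12671090369478832 [-0.65 -0.08  1.85 -0.    1.37  0.79]
-3.0148817498950047 [-0.65 -0.08  1.85 -0.    1.37 -2.35]
3.2683035572845816 [-0.65 -0.08  1.85 -0.    1.37 -2.35]
[ 0.42969768 -0.26240077  0.15001416] 0.05407087410814238 31.80543285816384 28.1417
```

View pics/carry.png

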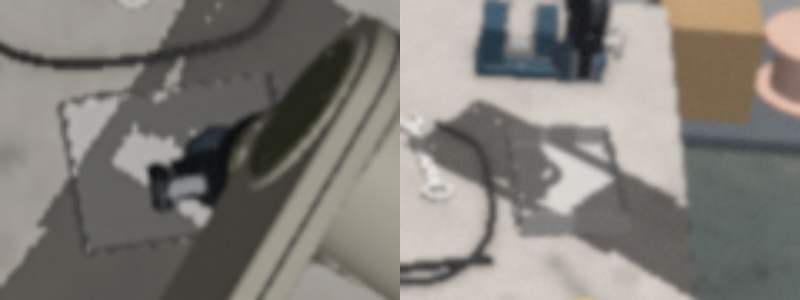

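The core is held: dark blue between the fingers at crop (220,145), and at (575,60) in the side half. The wrist shows the added weight (the change of −3.0 N includes the lifter's 1.1 N preload). Now I'll lower it.

```bash
python3 - <<'E'
from h import *
move_l([*TRAY,.035],max_speed=.08);hold(.2)
hit=move_l([*TRAY,-.003],max_speed=.015,contact_N=1.5)
print("hit",hit,current_position(),F(),current_time_s())
if hit or current_position()[2]<.002:
    move_gripper(.072);hold(.2);print(current_width(),F())
    move_l([*TRAY,.15],max_speed=.1)
    reach([.40,.0,.25],down(TYAW))
    T,D=snapshot("top"),snapshot("side")
    im=np.zeros((300,800,3),np.uint8)
    im[:,:400]=cv2.resize(T["pixels"][240:330,325:445],(400,300));im[:,400:]=cv2.resize(D["pixels"][150:225,310:410],(400,300));cv2.imwrite("pics/end.png",im[:,:,::-1])
    v,u=np.mgrid[240:330,335:425];uv=np.c_[u.ravel(),v.ravel()];P=depth(T,uv)
    k=(P[:,2]>.012)&(P[:,2]<.04)
    Rt=cv2.minAreaRect(P[k&(P[:,2]>.018),:2].astype(np.float32));print(Rt)
    kc=k&(np.linalg.norm(P[:,:2]-TRAY,axis=1)<.042);print(kc.sum(),np.median(P[kc],0),cv2.minEnclosingCircle(P[kc,:2].astype(np.float32)),P[kc,2].std(),current_time_s())
E
```

```text
hit True [ 0.42940836 -0.26291021 -0.00080095] [-0.24382377  0.29326193  4.66738889] 32.0833
0.07171392444830713 [ 0.12405721 -0.31015532  0.15006016]
((0.4293932020664215, -0.26313430070877075), (0.11200333386659622, 0.1606929898262024), 7.383560657501221)
289 [ 0.43137659 -0.26118274  0.0202511 ] ((0.431580126285553, -0.2612024247646332), 0.028102612122893333) 0.002836988438192184 35.5
```

View pics/end.png

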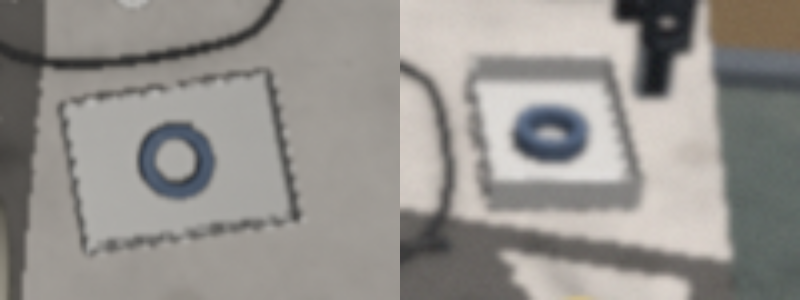

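The core lies flat in the tray, at crop (176,160). Its top is at z 0.020 and it is within 3 mm of the tray's centre. The tray hasn't moved.

```bash
python3 -c "
from h import *
print(finish_job())"
```

```text
the job is handed in; nothing more can be done
None
```

The job is handed in: I pressed the rocker firmly on its stop (about 12 N measured, under the 25 N limit) for over a second, then set the blue core flat in the unmoved tray within 3 mm of its centre; the judge's verdict was not shown.

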